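# Make up the planting kit and the seed kit on the balcony bench

### The job

Please make up two kits on the balcony bench. The planting kit goes in the oblong wooden tray: lay the awl flat on its floor and stand the funnel beside it, wide mouth down. The seed kit goes in the round terracotta saucer: stand the little glass dish on its floor, lay the tweezers flat on its floor beside the dish, and stand the amber vial from the open drawer upright in the dish; leave the potted succulent and the green jar where they are.

Things in the scene. Friction and masses are not known exactly. Their poses are not given: they have to be found in the camera images.
- awl: Wooden-handled awl lying on the bench. Square handle 90 long, 22 x 22 section with rounded edges, then a 12 mm brass ferrule and a thin steel spike. Origin at the middle of the handle, on its axis (11 mm above what it lies on); x runs along the awl towards the spike, whose tip is at x = +102 mm; the handle's butt is at x = -45 mm. 60 g, heaviest in the handle.
- funnel: Blue funnel standing wide mouth down, spout up: rim 64 mm across and about 5 mm high, cone narrowing to 19 mm across at 34 mm height, then a spout tapering from 19 to 16 mm across at the top, 65 mm above the mouth. Origin at the centre of the mouth, on its underside; z up the spout. 50 g. Can be taken by the spout.
- tweezers: Stainless steel tweezers (rigid) lying flat, 122 long, 10 mm high, about 16 mm wide at the middle, where they are widest. Origin in the middle of the length, width and height (5 mm above what they lie on); x runs along them towards the tips, z is up. 30 g.
- dish: Small round straight-sided clear glass dish, 60 mm outer diameter, 24 mm high, wall 3 mm (inside 54 mm across), floor 4 mm thick. Origin at the centre of its underside, z up. 70 g.
- vial: Amber glass seed vial with black cap, 24 mm diameter, 60 mm high over the cap, standing upright in the open part of the upper drawer. Origin at the centre of its underside, z up. 35 g.
- wooden_tray: Oblong wooden tray, fixed: 276 x 126 mm outside, 260 x 110 mm inside, walls 8 mm thick, rim 30 mm above the bench, floor 6 mm thick. Origin at the centre of its underside; x along its length, y across, z up.
- saucer: Round terracotta plant saucer, fixed: flat floor 6 mm thick and about 176 mm across, sides flaring to 208 mm across outside at the rim, 26 mm above the bench, wall 6 mm thick. Origin at the centre of its underside, z up.
- drawers: Two stacked grey plastic drawer units, fixed, 200 mm wide, 130 high. Origin: middle of the lower front edge, on the bench; the unit extends to x = +200 mm, its front faces -x. Upper drawer, a white tray, is pulled out to x = -100 to -125 mm, plus a 12 mm lip; its floor is 62 mm above the bench, its walls (inside at y = +-88 mm) reach 105 mm. It slides at about 3 N and can stay as it is.
- pot: Bystander, loose: succulent in a terracotta pot, 92 mm across, pot 75 mm high, about 110 mm with the leaves. Origin at the centre of its underside, z up.
- jar: Bystander, loose: green glass jar with steel lid, 72 mm across, 90 mm high. Origin at the centre of its underside, z up.
Things that resemble listed ones, but are neither listed nor needed, are in the scene too. Of the things that look like the saucer, the smaller one is meant.

How it is judged (in metres and radians):
At the end, for the whole second after the job is handed in: Awl flat and funnel mouth down on the wooden tray's floor; dish standing and tweezers flat on the saucer's floor (heights within 4-5 mm, level within 0.07-0.1 rad); vial upright on the dish's floor, within 20 mm of its centre; all at rest (below 20 mm/s) (x of awl in the frame of wooden_tray between -0.125 and 0.125 m and y of awl in the frame of wooden_tray between -0.05 and 0.05 m and z of awl in the frame of wooden_tray between 0.012 and 0.022 m and angle between awl's own x axis and vertical between 1.5 and 1.64 rad and x of funnel in the frame of wooden_tray between -0.105 and 0.105 m and y of funnel in the frame of wooden_tray between -0.03 and 0.03 m and z of funnel in the frame of wooden_tray between 0.002 and 0.01 m and angle between each of funnel, dish, vial's own z axis and vertical below 0.1 rad and horizontal distance between tweezers and saucer below 0.08 m and z of tweezers in the frame of saucer between 0.006 and 0.016 m and angle between the z axis of tweezers and the z axis of saucer, either way round below 0.1 rad and horizontal distance between dish and saucer below 0.07 m and z of dish in the frame of saucer between 0.002 and 0.01 m and horizontal distance between vial and dish below 0.02 m and z of vial in the frame of dish between 0 and 0.008 m and linear speed of each of awl, funnel, tweezers, dish, vial below 0.02 m/s); the robot touches nothing.
It fails at once if the succulent pot was shifted or tipped (distance of pot from where it was at the start of the episode above 0.015 m or angle between pot's own z axis and vertical above 0.2 rad).
It fails at once if the green jar was shifted or tipped (distance of jar from where it was at the start of the episode above 0.015 m or angle between jar's own z axis and vertical above 0.2 rad).
It also fails if it takes over 128 s, if anything falls off the work surface, if the arm or the gripper's body presses on something with over 40 N, if the wrist force passes 120 N, or if a joint passes its speed limit or range.

### The arm

A 7-joint arm with a two-finger parallel gripper is mounted at the origin on the work surface. World frame = base frame: x ahead of the robot, y to its left, z up, the work surface at z = 0. Lengths are in mm, angles in rad, forces in N, time in s.
With the tool pointing down it reaches from about 425 to 875 mm from the base axis. Payload 8.4 kg.
Tool frame: the origin (TCP) lies on the centre line of the jaws, within the pads' length; the fingertips stand tcp_to_tips ahead of it and the grasp point (between the pads) lies 8 mm behind it (tcp_to_tips is the distance from the TCP to the fingertips, in mm); z points along the fingers, y is the line along which they close (so a half turn about z gives the same grasp; the last joint's range is limited). The gripper opens to 85 mm and grips with 20 to 120 N. Pads are 22 mm wide; open, the fingers measure 114 mm over their backs; the gripper's body (76 mm by 85 mm) begins 54 mm behind the grasp point. The pads swing forward as they close: fully open they stand 13 mm farther back than shut.
Start: joints at [1.244, 0.333, 0.04, 1.465, -0.013, 1.343, -0.059], TCP at [146.772, -633.184, 242.308] pointing down, gripper open.
Joint ranges: [-2.58, 2.58], [-0.38, 2.09], [-1.3, 1.39], [0.25, 2.4], [-1.5, 4.64], [0.08, 2.09], [-2.65, 2.65]. Speed limits (rad/s): [2.22, 2.22, 2.79, 2.79, 3.14, 3.14, 3.14].

### API

Orientations are given as a unit quaternion [w, x, y, z].
In Python, from cell import state, capture, job_done, tcp_to_tips gives the robot as it stands.
- The arm moves only by the tool servo_tool, never from a script. Its argument "moves" is a list of rows, each an object with "translation": the shift along the world's x, y, z each as a share of 0.1 m, from -1 to 1, a list of three; "roll": the turn about the world's z as a share of 0.1 rad, from -1 to 1; "claw": the opening, from 0 (shut) to 1 (fully open). A call has 1 to 5 rows; each row shifts and turns the commanded pose from where the row before left it; what a row does not reach is not made up. A row lasts 1/10 s, in which the tool goes at most 50 mm and 8.59 degrees, less where a joint would pass 70% of its speed; a pose out of reach is approached as far as the arm can. A call with a number of a shift or a turn outside -1 to 1 is refused whole. A call with a gripper value outside its range is refused whole. The fingers move at their own pace and stop on an object; "force" is the grip in N (left out, the last holds). Time passes only in rows, so rows that do not move let the fingers close. It gives the time, the measured TCP pose, the force, the opening and the grip force at its end, in the units of the state.
- state(): the state, without advancing time (a new reading comes with each control period).
- capture(name): name is "side" or "top"; returns a dict with "frame" (400x640x3 uint8, blue, green, red), "z_map" (400x640 float32, mm along the optical axis (not along the pixel's ray), 0 where there is no reading), "fx", "fy", "cx", "cy" (pixels), "camera_from_world" (4x4, takes a point from world to camera coordinates). Camera axes: x right, y down, z forward; pixel columns grow to the right and rows downward; lengths in mm; the calibration is good to about 2 mm. A picture is of the moment at which its call begins.
- job_done(): hands the job in; it is judged then, once.
The state is a dict: "time": time; "qpos": joint angles; "joint_vel": joint speeds; "tau": joint torques, N m; "tool_pos": TCP position; "orientation": TCP orientation; "wrist_force": force on the tool from outside, world axes, zero at the start; "wrist_torque": the same for the moment, N m; "grip_width": opening from 0.0 (shut) to 1.0 (fully open); "gripper_force": force on a finger pad.
Only numpy, scipy, OpenCV 4.12 (cv2) and the standard library are available. Lean on these libraries where they do the work, as an engineer would, in place of code of your own. Each camera call takes 0.05 s, during which the arm holds its last target. There are 200 camera calls.

## Working session

There is one attempt and no reset: what is moved stays moved. The work goes in short steps, Python scripts to look and compute and a tool call to move; the robot and the scene stay as the last step left them, time stands still between calls to the robot, and variables do not carry over. Pictures are saved under pics/ and viewed, at most 14 in all, crops included, and the job is handed in when it is done.

Besides the shell and the picture viewer there is one more tool, called after "Call:" by a JSON object that holds its "op" and its "data". servo_tool: Moves the arm, as the interface text tells. Its arguments: {"type":"object","properties":{"moves":{"type":"array","items":{"type":"object","properties":{"translation":{"type":"array","items":{"type":"number"}},"roll":{"type":"number"},"claw":{"type":"number"}}}},"force":{"type":"number"}},"required":["moves"]}

```bash
mkdir -p pics; ls; cat > h.py <<'E'
import numpy as np,cv2
from cell import state,capture,job_done,tcp_to_tips
def pts(c):
    z=c["z_map"];v,u=np.indices(z.shape)
    P=np.stack([(u-c["cx"])/c["fx"]*z,(v-c["cy"])/c["fy"]*z,z,np.ones_like(z)],-1)
    W=P@np.linalg.inv(c["camera_from_world"]).T
    W[z==0]=np.nan
    return W[...,:3]
def ray(c,u,v,h):
    M=np.linalg.inv(c["camera_from_world"]);d=M[:3,:3]@[(u-c["cx"])/c["fx"],(v-c["cy"])/c["fy"],1];o=M[:3,3]
    return o+d*(h-o[2])/d[2]
def proj(c,p):
    q=c["camera_from_world"]@np.r_[p,1];return c["fx"]*q[0]/q[2]+c["cx"],c["fy"]*q[1]/q[2]+c["cy"]
E
python3 - <<'E'
from h import *
for n in("top","side"):
    c=capture(n);cv2.imwrite(f"pics/{n}0.png",c["frame"]);np.savez(f"{n}0.npz",**c)
    print(n,c["fx"],c["cx"],c["cy"],np.linalg.inv(c["camera_from_world"])[:3].round(2).tolist())
s=state();print(s,tcp_to_tips)
E
```

```text
pics
top 432.8849713472615 316.80791949949725 198.7820184370707 [[0.01, -1.0, 0.08, 367.49], [-1.0, -0.01, -0.01, -9.66], [0.01, -0.08, -1.0, 1103.61]]
side 475.12787221408166 316.3152295248088 200.8502645765369 [[-0.89, -0.24, 0.38, -20.8], [-0.45, 0.48, -0.75, 936.04], [-0.01, -0.85, -0.53, 726.43]]
{'time': 0.1, 'qpos': array([ 1.24379911,  0.33386471,  0.03987979,  1.46618053, -0.01343   ,
        1.34329329, -0.05849121]), 'joint_vel': array([-0.00021232, -0.00211776,  0.00106374, -0.00222396,  0.0003155 ,
        0.00189872, -0.00068408]), 'tau': array([ 3.08036404e-03, -6.60023975e+01,  1.36954509e+00, -4.06477547e+01,
        1.70827133e-02,  8.92014796e-03,  5.99056420e-05]), 'tool_pos': array([ 146.68476086, -632.82802528,  241.49557954]), 'orientation': array([-7.30139579e-04,  9.93521410e-01,  1.13642687e-01, -1.19996956e-04]), 'wrist_force': array([ 0.32749914, -0.14114564,  0.30497863]), 'wrist_torque': array([ 0.02475647, -0.00143812,  0.02643129]), 'gripper_force': 0.0, 'grip_width': 1.0007919568563814} 11.0
```

View pics/top0.png

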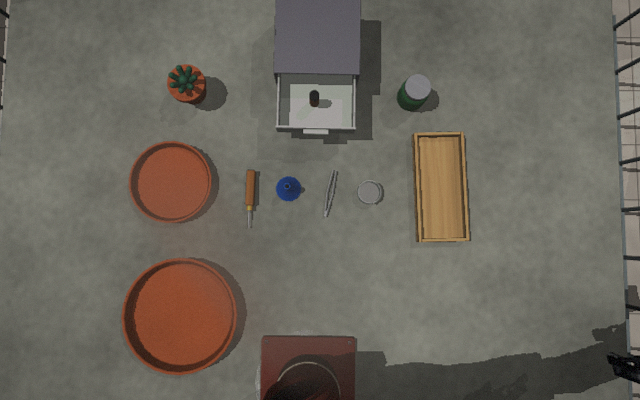

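View pics/side0.png

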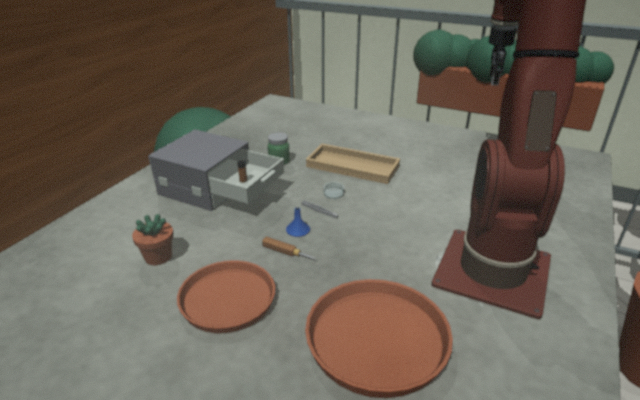

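The top view shows the awl at (250,198) with its spike towards the robot, the funnel at (288,188), the tweezers at (330,194), the dish at (370,192) and the tray at (441,187). The vial is at (314,98), in the drawer. Two things could be the saucer: (172,181), about 82 px across, and (180,316), about 113 px across. The smaller one at (172,181) fits the 208 mm rim. Next I measure, and make the crop to confirm it.

```bash
python3 - <<'E'
from h import *
c=dict(np.load("top0.npz"));f=c["frame"];W=pts(c);hsv=cv2.cvtColor(f,cv2.COLOR_BGR2HSV)
cr=f[50:260,120:480];cv2.imwrite("pics/crop0.png",cv2.resize(cr,None,fx=2.2,fy=2.2,interpolation=cv2.INTER_CUBIC))
def big(m,u0,v0,u1,v1):
    k=np.zeros_like(m);k[v0:v1,u0:u1]=m[v0:v1,u0:u1]
    cs,_=cv2.findContours(k,cv2.RETR_EXTERNAL,cv2.CHAIN_APPROX_NONE);return max(cs,key=cv2.contourArea)
H,S,V=cv2.split(hsv)
u8=lambda b:(b.astype(np.uint8)*255)
z=np.nan_to_num(W[...,2])
def rep(n,ct,h):
    p=np.array([ray(c,a,b,h)[:2] for a,b in ct[:,0,:].astype(float)],np.float32)
    r=cv2.minAreaRect(p);cc,rad=cv2.minEnclosingCircle(p)
    m=np.zeros(z.shape,np.uint8);cv2.drawContours(m,[ct],-1,255,-1);zz=z[m>0]
    print(n,"rect",np.round(r[0],1),np.round(r[1],1),round(r[2],1),"circ",np.round(cc,1),round(rad,1),"z",np.percentile(zz,[5,50,95]).round(1))
    return p
rep("saucer",big(u8((S>110)&((H<15)|(H>170))),110,130,225,235),26)
rep("bigsaucer",big(u8((S>110)&((H<15)|(H>170))),110,245,250,385),26)
aw=rep("awl handle",big(u8((S>110)&(H<22)),235,155,265,240),22)
rep("funnel",big(u8((S>110)&(H>100)&(H<130)),265,165,310,215),3)
rep("tray",big(u8((S>60)&(H<35)),400,120,490,255),30)
rep("tray z",big(u8(z>18),400,120,490,255),30)
rep("pot",big(u8(z>60),150,50,220,115),75)
rep("jar",big(u8(z>60),390,60,440,120),90)
rep("vial",big(u8(V<75),298,84,330,112),122)
rep("tw z",big(u8(z>5),318,160,345,225),10)
rep("dish z",big(u8(z>9),350,170,390,215),24)
g=cv2.cvtColor(f,cv2.COLOR_BGR2GRAY)
print(g[192,350:392]);print(z[192,350:392].round(0));print(z[98,295:340].round(0))
print(z[60:140,314].round(0))
s=u8(z>95);rep("drawerwall",big(s,265,60,370,140),105)
E
```

```text
saucer rect [492.6 350.8] [203.7 204.9] 0.8 circ [492.7 351.2] 103.2 z [ 3.3  7.4 26.4]
bigsaucer rect [163.6 316.9] [277.9 280.1] 0.7 circ [163.7 316.3] 140.7 z [ 5.9  9.9 35.7]
awl handle rect [474.9 151.2] [21.8 98.8] 88.6 circ [475.  152.4] 49.8 z [17.5 21.8 25.5]
funnel rect [480.6  57.1] [59.  61.3] 0.8 circ [480.9  57. ] 31.6 z [ 4.  16.2 65. ]
tray rect [ 489.4 -324. ] [276.3 134.2] 2.3 circ [ 489.4 -324.7] 151.0 z [ 2.7  7.  30.8]
tray z rect [ 490.  -324.5] [275.5 128.8] 2.1 circ [ 490.2 -325.8] 150.2 z [ 3.1  7.1 30.9]
pot rect [728.3 305.5] [96.7 89.4] 45.8 circ [728.1 306.3] 49.3 z [ 70.3  77.  106. ]
jar rect [ 716.7 -250.6] [66.  75.9] 56.1 circ [ 715.5 -251.6] 38.8 z [62.4 89.3 92.7]
vial rect [679.9  -6.7] [37.9 18.6] 0.8 circ [679.9  -7.8] 19.3 z [ 67.4 119.  123.8]
tw z rect [470.6 -47.2] [ 15.9 121.1] 76.1 circ [471.2 -45. ] 60.8 z [ 6.3 10.2 13.8]
dish z rect [ 473.5 -146.1] [58.1 57.8] 0.3 circ [ 473.6 -146. ] 30.6 z [ 1.2  5.3 25.2]
[109 106 109 104 100 108 101  99 131 126 120 118 125 119 123 119 119 119
 119 119 118 122 122 121 119 123 119 119 123  92 110  98 
[... 245 characters left out ...]
 58.  61.  64.  61.  62.  62.  57.  61.
 109. 117. 123. 121. 122. 124. 122. 122. 122. 107.  60.  61.  63.  63.
  60.  64.  63.  63.  62.  56.  65.  61.  60.  62.  60.  63.  64.  63.
  66.  63.  63.]
[129. 128. 129. 133. 130. 130. 133. 130. 130. 131. 135. 130. 127. 129.
  64.  59.  60.  59.  65.  62.  64.  60.  62.  62.  63.  61.  66.  65.
  61.  63. 122. 122. 120. 122. 123. 118. 122. 121. 124. 119. 110. 107.
  96.  89.  83.  76.  67.  63.  64.  64.  62.  65.  61.  62.  65.  63.
  61.  64.  63.  62.  63.  64.  64.  62.  62.  61. 105. 104.  99.  98.
  98.  97.  99. 100.   0.   0.  -3.  -1.   0.   0.]
drawerwall rect [688.4 -11.6] [178.4 204.2] 0.9 circ [698.7 -12.6] 128.1 z [ 59.5  63.8 131.3]
```

View pics/crop0.png

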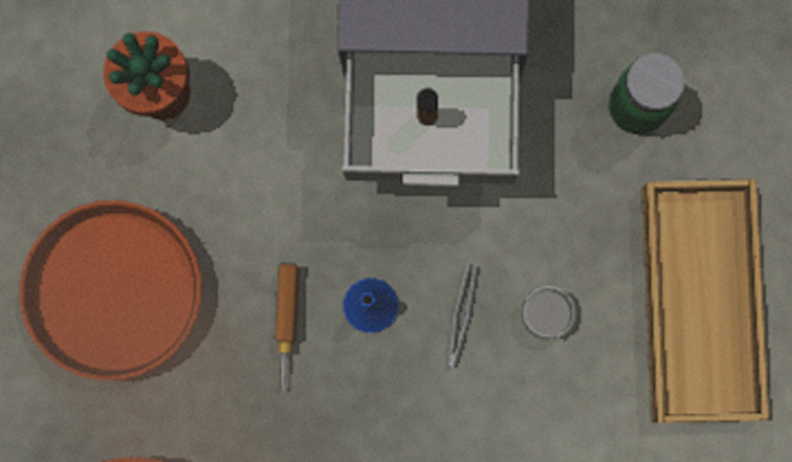

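The crop confirms the small saucer at (110,290) in crop pixels, with nothing inside it. It also shows the awl, funnel, tweezers, dish and tray. The measured sizes agree with the list: saucer radius 103, tray 276 x 129, dish 58, tweezers 121 x 16. I start with the dish at about (473.5,-146).

Call:
{"op": "servo_tool", "data": {"moves": [{"translation":[0.27,0.4,-0.1],"roll":-0.94,"claw":1},{"translation":[0.27,0.4,-0.1],"roll":-0.94,"claw":1},{"translation":[0.27,0.4,-0.1],"roll":-0.94,"claw":1},{"translation":[0.27,0.4,-0.1],"roll":-0.94,"claw":1},{"translation":[0.27,0.4,-0.1],"roll":-0.94,"claw":1}], "force": 30}}

```text
time: 0.6
tool_pos: [282.4, -431.2, 191.7]
orientation: [-0.0, 0.992, -0.123, -0.0]
wrist_force: [1.1, 0.1, -0.2]
grip_width: 0.999
gripper_force: 0.0
```

Call:
{"op": "servo_tool", "data": {"moves": [{"translation":[0.27,0.4,-0.1],"roll":0,"claw":1},{"translation":[0.27,0.4,-0.1],"roll":0,"claw":1},{"translation":[0.27,0.4,-0.1],"roll":0,"claw":1},{"translation":[0.27,0.4,-0.1],"roll":0,"claw":1},{"translation":[0.27,0.4,-0.1],"roll":0,"claw":1}]}}

```text
time: 1.1
tool_pos: [417.3, -231.4, 141.9]
orientation: [0.0, 0.993, -0.121, 0.0]
wrist_force: [1.2, -0.3, -0.0]
grip_width: 0.998
gripper_force: 0.0
```

```bash
cat >> h.py <<'E'
def st():
    s=state();w,x,y,z=s["orientation"]
    n=np.array([x,y]);t=2*y*n-np.array([0,1]);t=t if t[1]>0 else -t
    print("t",round(s["time"],2),"pos",s["tool_pos"].round(1),"yaw",round(-np.arctan2(t[0],t[1]),3),"F",s["wrist_force"].round(1),"w",round(s["grip_width"],3),"gf",round(s["gripper_force"],1))
E
python3 - <<'E'
from h import *
st()
c=dict(np.load("top0.npz"));z=np.nan_to_num(pts(c)[...,2])
def cen(m,h,u0,v0,u1,v1):
    v,u=np.nonzero(m[v0:v1,u0:u1]);return ray(c,u.mean()+u0,v.mean()+v0,h)[:2].round(1),len(u)
print("vial top",cen(z>112,122,298,84,330,112))
print("funnel spout",cen(z>58,65,265,165,310,215))
f=cv2.cvtColor(c["frame"],cv2.COLOR_BGR2HSV)
m=(f[...,1]>110)&(f[...,0]<22);m[:155]=0;m[240:]=0;m[:,:235]=0;m[:,265:]=0
for a,b in((166,180),(180,196)):print("awl seg",cen(m,22,235,a,265,b))
E
```

```text
t 1.1 pos [ 417.3 -231.4  141.9] yaw -0.242 F [ 1.2 -0.3 -0. ] w 0.998 gf 0.0
vial top (array([687.7,  -5.7]), 88)
funnel spout (array([481.1,  57.8]), 37)
awl seg (array([512.4, 150.8]), 78)
awl seg (array([480. , 151.4]), 138)
```

Call:
{"op": "servo_tool", "data": {"moves": [{"translation":[0.28,0.4,-0.1],"roll":0,"claw":1},{"translation":[0.28,0.4,-0.1],"roll":0,"claw":1},{"translation":[0,0.05,-0.3],"roll":0,"claw":1},{"translation":[0,0,-0.3],"roll":0,"claw":1},{"translation":[0,0,-0.3],"roll":0,"claw":1}]}}

```text
time: 1.6
tool_pos: [472.8, -147.5, 31.1]
orientation: [-0.0, 0.993, -0.12, 0.0]
wrist_force: [-0.2, 0.6, -0.1]
grip_width: 1.0
gripper_force: 0.0
```

Call:
{"op": "servo_tool", "data": {"moves": [{"translation":[0,0,-0.16],"roll":0,"claw":1},{"translation":[0,0,0],"roll":0,"claw":0.5},{"translation":[0,0,0],"roll":0,"claw":0.5},{"translation":[0,0,0],"roll":0,"claw":0.5},{"translation":[0,0,0],"roll":0,"claw":0.5}]}}

```text
time: 2.1
tool_pos: [473.5, -148.5, 17.4]
orientation: [0.0, 0.993, -0.121, 0.001]
wrist_force: [0.4, -1.4, -0.7]
grip_width: 0.679
gripper_force: 32.1
```

Call:
{"op": "servo_tool", "data": {"moves": [{"translation":[0,0,0],"roll":0,"claw":0.5},{"translation":[0,0,0],"roll":0,"claw":0.5},{"translation":[0,0,0],"roll":0,"claw":0.5}]}}

```text
time: 2.4
tool_pos: [473.1, -148.4, 16.9]
orientation: [0.0, 0.993, -0.121, 0.0]
wrist_force: [-1.5, 0.5, 5.9]
grip_width: 0.675
gripper_force: 32.7
```

Call:
{"op": "servo_tool", "data": {"moves": [{"translation":[0,0,0.1],"roll":0,"claw":0.5},{"translation":[0,0,0.2],"roll":0,"claw":0.5},{"translation":[0,0,0.3],"roll":0,"claw":0.5},{"translation":[0,0,0.3],"roll":0,"claw":0.5},{"translation":[0,0,0],"roll":0,"claw":0.5}]}}

```text
time: 2.9
tool_pos: [475.2, -148.7, 110.7]
orientation: [0.001, 0.993, -0.121, 0.003]
wrist_force: [0.9, 0.1, -0.5]
grip_width: 0.677
gripper_force: 32.3
```

Call:
{"op": "servo_tool", "data": {"moves": [{"translation":[0.01,0.2,0],"roll":0,"claw":0.5},{"translation":[0.01,0.4,0],"roll":0,"claw":0.5},{"translation":[0.01,0.45,0],"roll":0,"claw":0.5},{"translation":[0.01,0.45,0],"roll":0,"claw":0.5},{"translation":[0.01,0.45,0],"roll":0,"claw":0.5}]}}

```text
time: 3.4
tool_pos: [477.2, 48.4, 106.2]
orientation: [0.0, 0.993, -0.121, -0.0]
wrist_force: [1.0, 0.0, -1.2]
grip_width: 0.676
gripper_force: 32.3
```

Call:
{"op": "servo_tool", "data": {"moves": [{"translation":[0.01,0.45,0],"roll":0,"claw":0.5},{"translation":[0.01,0.45,0],"roll":0,"claw":0.5},{"translation":[0.01,0.45,0],"roll":0,"claw":0.5},{"translation":[0.01,0.45,0],"roll":0,"claw":0.5},{"translation":[0.01,0.45,0],"roll":0,"claw":0.5}]}}

```text
time: 3.9
tool_pos: [482.3, 273.3, 106.1]
orientation: [0.0, 0.993, -0.121, -0.0]
wrist_force: [0.9, -0.2, -0.5]
grip_width: 0.681
gripper_force: 32.3
```

Call:
{"op": "servo_tool", "data": {"moves": [{"translation":[0.01,0.3,0],"roll":0,"claw":0.5},{"translation":[0.01,0.2,0],"roll":0,"claw":0.5},{"translation":[0,0,0],"roll":0,"claw":0.5},{"translation":[0,0,0],"roll":0,"claw":0.5}]}}

```text
time: 4.3
tool_pos: [484.2, 321.9, 105.8]
orientation: [0.0, 0.993, -0.12, -0.0]
wrist_force: [0.0, -1.0, -0.2]
grip_width: 0.676
gripper_force: 32.3
```

```bash
python3 - <<'E'
from h import *
st()
c=capture("side");f=c["frame"];cv2.imwrite("pics/s1.png",cv2.resize(f[180:340,120:380],None,fx=3,fy=3,interpolation=cv2.INTER_CUBIC))
E
```

```text
t 4.3 pos [484.2 321.9 105.8] yaw -0.241 F [ 0.  -1.  -0.2] w 0.676 gf 32.3
```

View pics/s1.png

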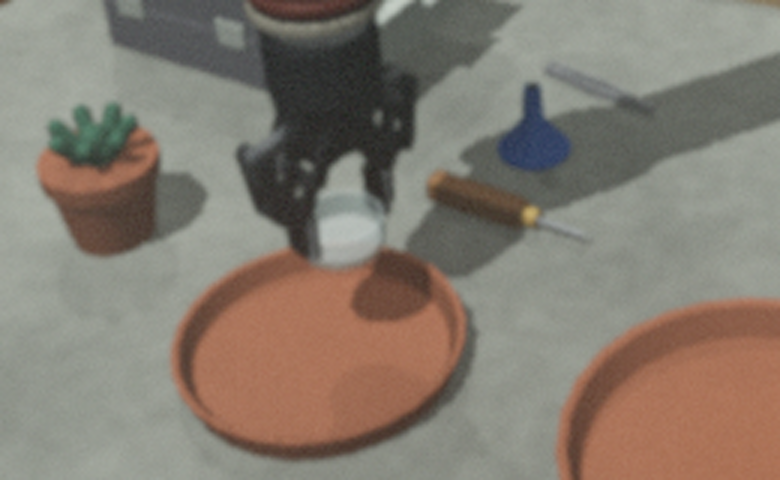

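The crop shows the dish held level between the fingers at (345,230), above the saucer. I lower it now.

Call:
{"op": "servo_tool", "data": {"moves": [{"translation":[0,0,-0.3],"roll":0,"claw":0.5},{"translation":[0,0,-0.3],"roll":0,"claw":0.5},{"translation":[0,0,-0.12],"roll":0,"claw":0.5},{"translation":[0,0,-0.07],"roll":0,"claw":0.5},{"translation":[0,0,-0.03],"roll":0,"claw":0.5}]}}

```text
time: 4.85
tool_pos: [485.1, 321.4, 24.4]
orientation: [-0.0, 0.993, -0.121, 0.0]
wrist_force: [-0.6, 1.2, -0.9]
grip_width: 0.676
gripper_force: 32.3
```

Call:
{"op": "servo_tool", "data": {"moves": [{"translation":[0,0,0],"roll":0,"claw":0.5},{"translation":[0,0,0],"roll":0,"claw":0.5}]}}

```text
time: 5.05
tool_pos: [485.4, 322.2, 25.4]
orientation: [-0.001, 0.993, -0.121, 0.001]
wrist_force: [0.1, 0.3, 0.8]
grip_width: 0.674
gripper_force: 32.3
```

Call:
{"op": "servo_tool", "data": {"moves": [{"translation":[0,0,-0.015],"roll":0,"claw":0.5},{"translation":[0,0,0],"roll":0,"claw":0.5},{"translation":[0,0,0],"roll":0,"claw":0.5}]}}

```text
time: 5.35
tool_pos: [484.9, 321.9, 23.0]
orientation: [-0.0, 0.993, -0.121, 0.0]
wrist_force: [0.4, 0.8, -1.6]
grip_width: 0.677
gripper_force: 32.3
```

Call:
{"op": "servo_tool", "data": {"moves": [{"translation":[0,0,0],"roll":0,"claw":0.8},{"translation":[0,0,0],"roll":0,"claw":0.8},{"translation":[0,0,0],"roll":0,"claw":0.8},{"translation":[0,0,0.2],"roll":0,"claw":0.8},{"translation":[0,0,0.3],"roll":0,"claw":0.8}]}}

```text
time: 5.85
tool_pos: [483.6, 321.0, 71.7]
orientation: [0.001, 0.993, -0.121, -0.001]
wrist_force: [1.5, -0.3, -0.2]
grip_width: 0.796
gripper_force: 0.0
```

Call:
{"op": "servo_tool", "data": {"moves": [{"translation":[0,-0.1,0.4],"roll":0,"claw":0.6},{"translation":[-0.01,-0.45,0],"roll":0,"claw":0.6},{"translation":[-0.01,-0.45,0],"roll":0,"claw":0.6},{"translation":[-0.02,-0.45,0],"roll":0,"claw":0.6},{"translation":[-0.02,-0.45,0],"roll":0,"claw":0.6}]}}

```text
time: 6.35
tool_pos: [478.5, 130.1, 113.1]
orientation: [-0.0, 0.993, -0.121, 0.0]
wrist_force: [0.3, -0.3, -0.1]
grip_width: 0.601
gripper_force: 0.0
```

Call:
{"op": "servo_tool", "data": {"moves": [{"translation":[-0.02,-0.45,0],"roll":0,"claw":0.6},{"translation":[-0.02,-0.45,0],"roll":0,"claw":0.6},{"translation":[-0.02,-0.45,0],"roll":0,"claw":0.6},{"translation":[-0.01,-0.43,0],"roll":0,"claw":0.6},{"translation":[0,0,-0.3],"roll":0,"claw":0.5}]}}

```text
time: 6.85
tool_pos: [474.1, -52.6, 85.7]
orientation: [0.001, 0.992, -0.125, 0.004]
wrist_force: [-0.1, 1.8, -0.6]
grip_width: 0.498
gripper_force: 0.0
```

Call:
{"op": "servo_tool", "data": {"moves": [{"translation":[0,0,-0.3],"roll":0,"claw":0.5},{"translation":[0,0,0],"roll":0,"claw":0.5},{"translation":[0,0,0],"roll":0,"claw":0.5}]}}

```text
time: 7.15
tool_pos: [471.6, -45.9, 53.2]
orientation: [-0.0, 0.993, -0.121, -0.0]
wrist_force: [0.3, 0.3, 0.5]
grip_width: 0.503
gripper_force: 0.0
```

```bash
python3 - <<'E'
from h import *
st()
c=capture("top");np.savez("top1.npz",**c)
cv2.imwrite("pics/t1.png",cv2.resize(c["frame"][120:260,120:400],None,fx=2.8,fy=2.8,interpolation=cv2.INTER_CUBIC))
z=np.nan_to_num(pts(c)[...,2])
m=(z>17);m[:,:150]=0;m[:,205:]=0;m[:155]=0;m[205:]=0
v,u=np.nonzero(m);p=np.array([ray(c,a,b,30)[:2] for a,b in zip(u,v)],np.float32)
print(len(p),cv2.minEnclosingCircle(p),np.median(z[m]))
E
```

```text
t 7.15 pos [471.6 -45.9  53.2] yaw -0.242 F [0.3 0.3 0.5] w 0.503 gf 0.0
194 ((496.35491943359375, 289.0294189453125), 64.45062255859375) 27.552489444501475
```

View pics/t1.png

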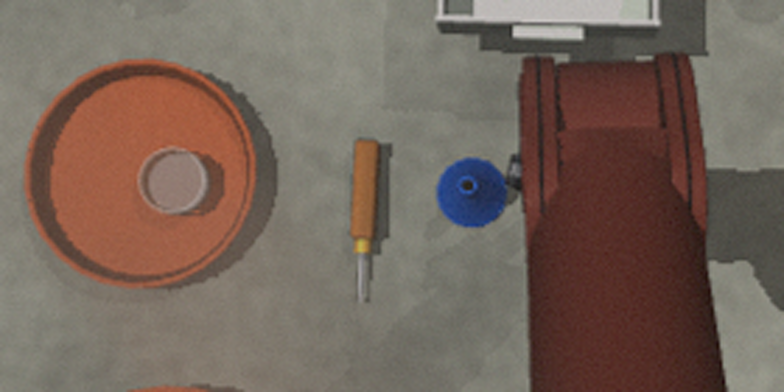

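The crop shows the dish standing in the saucer at (174,180), with room to its left for the tweezers. Next I take the tweezers.

Call:
{"op": "servo_tool", "data": {"moves": [{"translation":[-0.01,-0.01,-0.25],"roll":0,"claw":0.5},{"translation":[0,0,-0.15],"roll":0,"claw":0.5},{"translation":[0,0,0],"roll":0,"claw":0},{"translation":[0,0,0],"roll":0,"claw":0},{"translation":[0,0,0],"roll":0,"claw":0}]}}

```text
time: 7.7
tool_pos: [471.9, -47.1, 14.3]
orientation: [-0.0, 0.993, -0.121, 0.001]
wrist_force: [0.6, -0.5, -1.1]
grip_width: 0.176
gripper_force: 29.2
```

Call:
{"op": "servo_tool", "data": {"moves": [{"translation":[0,0,0],"roll":0,"claw":0},{"translation":[0,0,0],"roll":0,"claw":0},{"translation":[0,0,0],"roll":0,"claw":0}]}}

```text
time: 8.0
tool_pos: [471.9, -47.1, 14.1]
orientation: [-0.0, 0.993, -0.121, 0.001]
wrist_force: [-1.4, 0.2, 6.6]
grip_width: 0.174
gripper_force: 30.0
```

Call:
{"op": "servo_tool", "data": {"moves": [{"translation":[0,0,0.05],"roll":0,"claw":0},{"translation":[0,0,0.2],"roll":0,"claw":0},{"translation":[0,0,0.35],"roll":0,"claw":0},{"translation":[0,0,0.35],"roll":0,"claw":0},{"translation":[0,0.1,0.05],"roll":0,"claw":0}]}}

```text
time: 8.5
tool_pos: [473.2, -38.2, 117.3]
orientation: [0.0, 0.993, -0.122, 0.003]
wrist_force: [0.8, -0.2, -0.4]
grip_width: 0.176
gripper_force: 29.3
```

Call:
{"op": "servo_tool", "data": {"moves": [{"translation":[0.03,0.25,0],"roll":0,"claw":0},{"translation":[0.03,0.42,0],"roll":0,"claw":0},{"translation":[0.03,0.45,0],"roll":0,"claw":0},{"translation":[0.03,0.45,0],"roll":0,"claw":0},{"translation":[0.03,0.45,0],"roll":0,"claw":0}]}}

```text
time: 9.0
tool_pos: [485.4, 166.7, 112.9]
orientation: [-0.0, 0.993, -0.121, 0.0]
wrist_force: [1.4, -0.4, -0.2]
grip_width: 0.176
gripper_force: 29.3
```

Call:
{"op": "servo_tool", "data": {"moves": [{"translation":[0.03,0.45,0],"roll":0,"claw":0},{"translation":[0.03,0.45,0],"roll":0,"claw":0},{"translation":[0.03,0.45,0],"roll":0,"claw":0},{"translation":[0.03,0.45,0],"roll":0,"claw":0},{"translation":[0.03,0.25,0],"roll":0,"claw":0}]}}

```text
time: 9.5
tool_pos: [499.2, 374.0, 112.4]
orientation: [-0.001, 0.993, -0.119, -0.001]
wrist_force: [-0.6, -0.5, -0.5]
grip_width: 0.177
gripper_force: 29.3
```

Call:
{"op": "servo_tool", "data": {"moves": [{"translation":[0,0.2,0],"roll":0,"claw":0},{"translation":[0,0,0],"roll":0,"claw":0},{"translation":[0,0,0],"roll":0,"claw":0}]}}

```text
time: 9.8
tool_pos: [500.1, 390.0, 112.4]
orientation: [0.0, 0.993, -0.12, -0.0]
wrist_force: [-0.8, -0.3, -0.8]
grip_width: 0.179
gripper_force: 29.3
```

```bash
python3 - <<'E'
from h import *
st()
c=capture("side");f=c["frame"];cv2.imwrite("pics/s2.png",cv2.resize(f[160:340,120:380],None,fx=3,fy=3,interpolation=cv2.INTER_CUBIC))
E
```

```text
t 9.8 pos [500.1 390.  112.4] yaw -0.241 F [-0.8 -0.3 -0.8] w 0.179 gf 29.3
```

View pics/s2.png

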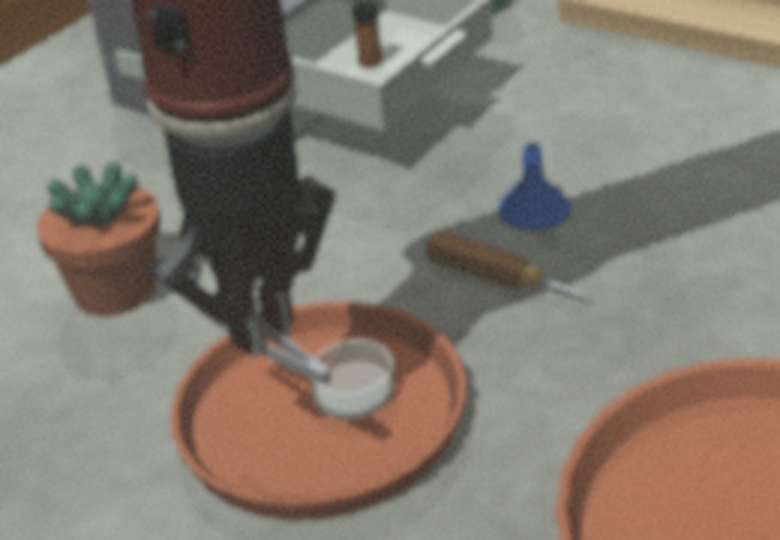

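The crop shows the tweezers level in the fingers at (290,355). They are still at height, so they only appear to overlap the dish. I lower them now.

Call:
{"op": "servo_tool", "data": {"moves": [{"translation":[0.01,0,-0.3],"roll":0,"claw":0},{"translation":[0,0,-0.3],"roll":0,"claw":0},{"translation":[0,0,-0.2],"roll":0,"claw":0},{"translation":[0,0,-0.08],"roll":0,"claw":0},{"translation":[0,0,-0.04],"roll":0,"claw":0}]}}

```text
time: 10.35
tool_pos: [502.0, 388.5, 20.4]
orientation: [0.0, 0.993, -0.122, -0.0]
wrist_force: [-0.8, 0.1, -0.2]
grip_width: 0.172
gripper_force: 29.4
```

Call:
{"op": "servo_tool", "data": {"moves": [{"translation":[0,0,0],"roll":0,"claw":0},{"translation":[0,0,0],"roll":0,"claw":0},{"translation":[0,0,0],"roll":0,"claw":0}]}}

```text
time: 10.65
tool_pos: [502.3, 390.2, 21.9]
orientation: [-0.001, 0.993, -0.121, 0.001]
wrist_force: [0.1, -0.6, 0.0]
grip_width: 0.176
gripper_force: 29.3
```

Call:
{"op": "servo_tool", "data": {"moves": [{"translation":[0,0,-0.015],"roll":0,"claw":0},{"translation":[0,0,0],"roll":0,"claw":0},{"translation":[0,0,0],"roll":0,"claw":0.3},{"translation":[0,0,0],"roll":0,"claw":0.3},{"translation":[0,0,0],"roll":0,"claw":0.3}]}}

```text
time: 11.15
tool_pos: [501.7, 389.8, 19.2]
orientation: [0.0, 0.993, -0.121, -0.0]
wrist_force: [0.3, 0.5, -0.1]
grip_width: 0.297
gripper_force: 0.0
```

Call:
{"op": "servo_tool", "data": {"moves": [{"translation":[0,0,0.2],"roll":0,"claw":0.3},{"translation":[0,0,0.4],"roll":0,"claw":0.6},{"translation":[0,0,0.45],"roll":0,"claw":0.6},{"translation":[0,0,0.45],"roll":0,"claw":0.6},{"translation":[0.18,-0.39,0],"roll":0,"claw":0.6}]}}

```text
time: 11.65
tool_pos: [518.7, 359.1, 176.8]
orientation: [-0.005, 0.993, -0.116, 0.003]
wrist_force: [1.3, 1.3, -0.3]
grip_width: 0.598
gripper_force: 0.0
```

Call:
{"op": "servo_tool", "data": {"moves": [{"translation":[0.18,-0.39,0],"roll":0,"claw":0.6},{"translation":[0.18,-0.39,0],"roll":0,"claw":0.6},{"translation":[0.18,-0.39,0],"roll":0,"claw":0.6},{"translation":[0.18,-0.39,0],"roll":0,"claw":0.6},{"translation":[0.18,-0.39,0],"roll":0,"claw":0.6}]}}

```text
time: 12.15
tool_pos: [610.2, 154.2, 169.4]
orientation: [-0.0, 0.993, -0.121, 0.0]
wrist_force: [0.4, 0.4, -0.1]
grip_width: 0.598
gripper_force: 0.0
```

Call:
{"op": "servo_tool", "data": {"moves": [{"translation":[0.18,-0.39,0],"roll":0,"claw":0.6},{"translation":[0.18,-0.39,0],"roll":0,"claw":0.6},{"translation":[0.18,-0.39,0],"roll":0,"claw":0.6},{"translation":[0.18,-0.39,0],"roll":0,"claw":0.6},{"translation":[0,0,0],"roll":0,"claw":0.6}]}}

```text
time: 12.65
tool_pos: [683.1, -9.0, 168.7]
orientation: [0.002, 0.992, -0.125, 0.0]
wrist_force: [-0.5, -1.1, -0.4]
grip_width: 0.598
gripper_force: 0.0
```

```bash
python3 - <<'E'
from h import *
st()
c=capture("top");f=c["frame"];np.savez("top2.npz",**c)
a=cv2.resize(f[130:240,120:260],None,fx=4,fy=4,interpolation=cv2.INTER_CUBIC);cv2.imwrite("pics/t2.png",a)
z=np.nan_to_num(pts(c)[...,2])
m=(z>20);m[:,:166]=0;m[:,199:]=0;m[:168]=0;m[201:]=0
v,u=np.nonzero(m);p=np.array([ray(c,a,b,30)[:2] for a,b in zip(u,v)],np.float32);print("dish",len(p),cv2.minEnclosingCircle(p))
# jig: vial seen from the side, saved first frame
s=dict(np.load("side0.npz"));zs=pts(s);v,u=np.nonzero(np.nan_to_num(zs[...,2])[150:195,232:252]>118);print("vial side",np.nanmean(zs[v+150,u+232],0),len(u))
E
```

```text
t 12.65 pos [683.1  -9.  168.7] yaw -0.251 F [-0.5 -1.1 -0.4] w 0.598 gf 0.0
dish 135 ((486.2132873535156, 320.9942321777344), 31.076557159423828)
vial side [699.65841412 -12.57216117 123.82370044] 51
```

View pics/t2.png

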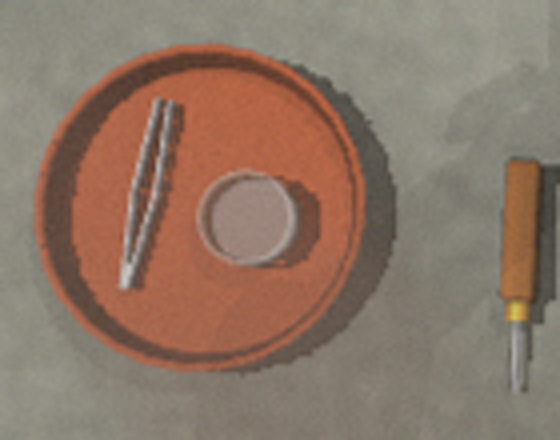

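The crop shows the tweezers flat in the saucer at (145,195) and the dish beside them at (248,218), clear of each other. Next is the vial at (687.7,-5.7).

Call:
{"op": "servo_tool", "data": {"moves": [{"translation":[0.05,0,0],"roll":0,"claw":0.6},{"translation":[0,0,0],"roll":0,"claw":0.6},{"translation":[0,0,0],"roll":0,"claw":0.6}]}}

```text
time: 13.0
tool_pos: [686.6, 1.6, 169.3]
orientation: [-0.0, 0.993, -0.12, -0.0]
wrist_force: [0.2, -0.4, 0.9]
grip_width: 0.607
gripper_force: 0.0
```

```bash
python3 - <<'E'
from h import *
st()
s=dict(np.load("side0.npz"));f=s["frame"]
g=cv2.cvtColor(f,cv2.COLOR_BGR2GRAY)
m=(g<60).astype(np.uint8);m[:,:232]=0;m[:,254:]=0;m[:155]=0;m[192:]=0
n,l,stt,ce=cv2.connectedComponentsWithStats(m);i=1+stt[1:,4].argmax();print(stt[i],ce[i])
x,y,w,h,_=stt[i]
for hh,vv in((122,y+3),(62,y+h)):print(hh,ray(s,x+w/2,vv,hh))
c=dict(np.load("top0.npz"));print(proj(s,[687.7,-5.7,122]),proj(s,[687.7,-5.7,62]))
E
```

```text
t 13.0 pos [686.6   1.6 169.3] yaw -0.24 F [ 0.2 -0.4  0.9] w 0.607 gf 0.0
[238 161   8   8  50] [241.18 164.14]
122 [678.57076567   4.87557198 122.        ]
62 [730.17450713 -61.42118319  62.        ]
(np.float64(241.41760614600457), np.float64(161.69244043722833)) (np.float64(243.32819612538776), np.float64(180.67126472720403))
```

Call:
{"op": "servo_tool", "data": {"moves": [{"translation":[0.01,-0.07,-0.2],"roll":0,"claw":0.6},{"translation":[0,0,-0.3],"roll":0,"claw":0.6},{"translation":[0,0,-0.14],"roll":0,"claw":0.6},{"translation":[0,0,0],"roll":0,"claw":0.6}]}}

```text
time: 13.4
tool_pos: [686.1, -6.3, 102.9]
orientation: [0.0, 0.993, -0.12, -0.002]
wrist_force: [-0.1, 0.6, 0.4]
grip_width: 0.599
gripper_force: 0.0
```

Call:
{"op": "servo_tool", "data": {"moves": [{"translation":[0,0,0],"roll":0,"claw":0},{"translation":[0,0,0],"roll":0,"claw":0},{"translation":[0,0,0],"roll":0,"claw":0},{"translation":[0,0,0],"roll":0,"claw":0},{"translation":[0,0,0],"roll":0,"claw":0}]}}

```text
time: 13.9
tool_pos: [688.8, -6.9, 107.1]
orientation: [-0.0, 0.993, -0.121, 0.001]
wrist_force: [-0.0, 0.5, 6.0]
grip_width: 0.271
gripper_force: 29.8
```

Call:
{"op": "servo_tool", "data": {"moves": [{"translation":[0,0,0],"roll":0,"claw":0},{"translation":[0,0,0],"roll":0,"claw":0}]}}

```text
time: 14.1
tool_pos: [688.8, -6.9, 107.1]
orientation: [-0.0, 0.993, -0.121, 0.001]
wrist_force: [0.5, 0.1, 6.3]
grip_width: 0.272
gripper_force: 29.8
```

Call:
{"op": "servo_tool", "data": {"moves": [{"translation":[0,0,0.1],"roll":0,"claw":0},{"translation":[0,0,0.2],"roll":0,"claw":0},{"translation":[0,0,0.3],"roll":0,"claw":0},{"translation":[0,0,0.2],"roll":0,"claw":0},{"translation":[0,0,0],"roll":0,"claw":0}]}}

```text
time: 14.6
tool_pos: [689.4, -7.3, 189.7]
orientation: [-0.0, 0.993, -0.121, 0.003]
wrist_force: [1.0, -0.4, 0.3]
grip_width: 0.269
gripper_force: 29.4
```

Call:
{"op": "servo_tool", "data": {"moves": [{"translation":[-0.1,0.15,0],"roll":0,"claw":0},{"translation":[-0.2,0.32,0],"roll":0,"claw":0},{"translation":[-0.22,0.36,0],"roll":0,"claw":0},{"translation":[-0.22,0.36,0],"roll":0,"claw":0},{"translation":[-0.22,0.36,0],"roll":0,"claw":0}]}}

```text
time: 15.1
tool_pos: [589.4, 149.6, 184.1]
orientation: [0.0, 0.993, -0.121, -0.001]
wrist_force: [0.2, 0.7, -0.4]
grip_width: 0.269
gripper_force: 29.4
```

Call:
{"op": "servo_tool", "data": {"moves": [{"translation":[-0.22,0.36,0],"roll":0,"claw":0},{"translation":[-0.22,0.36,0],"roll":0,"claw":0},{"translation":[-0.22,0.36,0],"roll":0,"claw":0},{"translation":[-0.22,0.36,0],"roll":0,"claw":0},{"translation":[-0.18,0.29,0],"roll":0,"claw":0}]}}

```text
time: 15.6
tool_pos: [482.6, 323.1, 184.3]
orientation: [0.0, 0.993, -0.12, -0.001]
wrist_force: [0.8, -0.2, -0.7]
grip_width: 0.273
gripper_force: 29.4
```

Call:
{"op": "servo_tool", "data": {"moves": [{"translation":[0,0,-0.2],"roll":0,"claw":0},{"translation":[0,0,-0.3],"roll":0,"claw":0},{"translation":[0,0,-0.1],"roll":0,"claw":0},{"translation":[0,0,0],"roll":0,"claw":0},{"translation":[0,0,0],"roll":0,"claw":0}]}}

```text
time: 16.1
tool_pos: [485.8, 320.9, 125.9]
orientation: [-0.0, 0.993, -0.121, 0.0]
wrist_force: [-0.0, 0.0, 0.2]
grip_width: 0.266
gripper_force: 29.5
```

```bash
python3 - <<'E'
from h import *
st()
c=capture("side");f=c["frame"];cv2.imwrite("pics/s3.png",cv2.resize(f[190:350,120:380],None,fx=3,fy=3,interpolation=cv2.INTER_CUBIC))
E
```

```text
t 16.1 pos [485.8 320.9 125.9] yaw -0.242 F [-0.   0.   0.2] w 0.266 gf 29.5
```

View pics/s3.png

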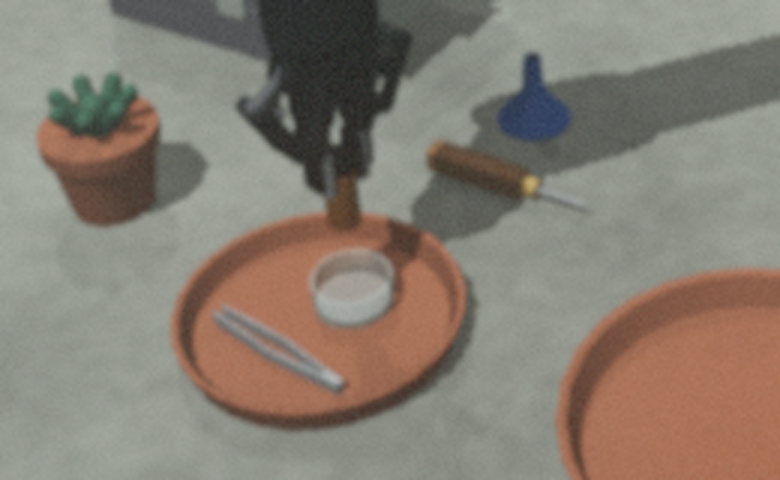

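The crop shows the vial upright in the fingers at (343,200), above the dish at (352,290). The tweezers lie flat at (280,350).

Call:
{"op": "servo_tool", "data": {"moves": [{"translation":[0,0,-0.25],"roll":0,"claw":0},{"translation":[0,0,-0.25],"roll":0,"claw":0},{"translation":[0,0,-0.13],"roll":0,"claw":0},{"translation":[0,0,-0.05],"roll":0,"claw":0},{"translation":[0,0,0],"roll":0,"claw":0}]}}

```text
time: 16.65
tool_pos: [485.9, 320.9, 57.6]
orientation: [-0.0, 0.993, -0.121, -0.0]
wrist_force: [0.5, -0.3, -0.7]
grip_width: 0.27
gripper_force: 29.5
```

Call:
{"op": "servo_tool", "data": {"moves": [{"translation":[0,0,-0.01],"roll":0,"claw":0},{"translation":[0,0,-0.01],"roll":0,"claw":0},{"translation":[0,0,0],"roll":0,"claw":0},{"translation":[0,0,0],"roll":0,"claw":0}]}}

```text
time: 17.05
tool_pos: [486.0, 320.9, 55.7]
orientation: [-0.0, 0.993, -0.121, 0.0]
wrist_force: [0.4, 0.1, -1.2]
grip_width: 0.27
gripper_force: 29.5
```

Call:
{"op": "servo_tool", "data": {"moves": [{"translation":[0,0,-0.012],"roll":0,"claw":0},{"translation":[0,0,0],"roll":0,"claw":0},{"translation":[0,0,0],"roll":0,"claw":0.38},{"translation":[0,0,0],"roll":0,"claw":0.38},{"translation":[0,0,0],"roll":0,"claw":0.38}]}}

```text
time: 17.55
tool_pos: [485.7, 320.7, 54.0]
orientation: [0.0, 0.993, -0.121, -0.0]
wrist_force: [-0.0, 0.8, 0.2]
grip_width: 0.379
gripper_force: 0.0
```

Call:
{"op": "servo_tool", "data": {"moves": [{"translation":[0,0,0.15],"roll":0,"claw":0.38},{"translation":[0,0,0.3],"roll":0,"claw":0.38},{"translation":[0,0,0.3],"roll":0,"claw":0.38},{"translation":[0,-0.3,0],"roll":0.6,"claw":0.6},{"translation":[0,-0.4,0],"roll":0.6,"claw":0.6}]}}

```text
time: 18.05
tool_pos: [486.1, 252.6, 131.4]
orientation: [-0.001, 0.998, -0.058, 0.001]
wrist_force: [0.3, -0.6, 0.4]
grip_width: 0.596
gripper_force: 0.0
```

Call:
{"op": "servo_tool", "data": {"moves": [{"translation":[-0.03,-0.4,0],"roll":0.5,"claw":0.6},{"translation":[-0.03,-0.4,0],"roll":0.5,"claw":0.6},{"translation":[-0.02,-0.19,-0.2],"roll":0,"claw":0.6},{"translation":[0,0,-0.4],"roll":0,"claw":0.6},{"translation":[0,0,0],"roll":0,"claw":0.6}]}}

```text
time: 18.55
tool_pos: [475.2, 150.2, 66.4]
orientation: [0.001, 1.0, -0.012, -0.003]
wrist_force: [-0.4, 0.2, -0.2]
grip_width: 0.603
gripper_force: 0.0
```

```bash
python3 - <<'E'
from h import *
st()
c=capture("side");f=c["frame"];cv2.imwrite("pics/s4.png",cv2.resize(f[190:350,160:380],None,fx=3.4,fy=3.4,interpolation=cv2.INTER_CUBIC))
E
```

```text
t 18.55 pos [475.2 150.2  66.4] yaw -0.023 F [-0.4  0.2 -0.2] w 0.603 gf 0.0
```

View pics/s4.png

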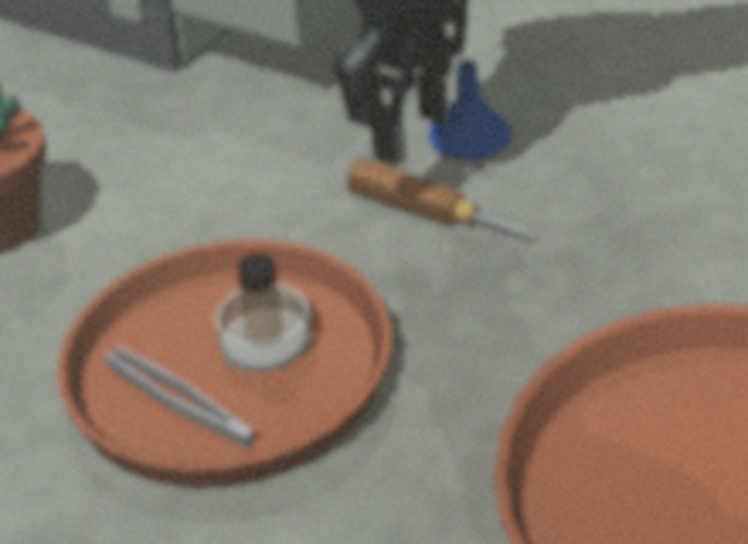

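The crop shows the vial upright in the dish at (260,300). The gripper is above the awl handle at (410,190). Next I grasp the awl.

Call:
{"op": "servo_tool", "data": {"moves": [{"translation":[0.02,0.01,-0.3],"roll":0,"claw":0.6},{"translation":[0,0,-0.22],"roll":0,"claw":0.6},{"translation":[0,0,0],"roll":0,"claw":0},{"translation":[0,0,0],"roll":0,"claw":0},{"translation":[0,0,0],"roll":0,"claw":0}], "force": 45}}

```text
time: 19.1
tool_pos: [481.1, 153.7, 19.3]
orientation: [-0.001, 1.0, -0.011, 0.001]
wrist_force: [0.3, -0.7, -1.0]
grip_width: 0.243
gripper_force: 44.1
```

Call:
{"op": "servo_tool", "data": {"moves": [{"translation":[0,0,0],"roll":0,"claw":0},{"translation":[0,0,0],"roll":0,"claw":0},{"translation":[0,0,0],"roll":0,"claw":0},{"translation":[0,0,0],"roll":0,"claw":0}]}}

```text
time: 19.5
tool_pos: [481.0, 153.6, 19.1]
orientation: [-0.001, 1.0, -0.011, 0.001]
wrist_force: [-1.2, 0.0, 8.8]
grip_width: 0.244
gripper_force: 45.3
```

Call:
{"op": "servo_tool", "data": {"moves": [{"translation":[0,0,0.05],"roll":0,"claw":0},{"translation":[0,0,0.2],"roll":0,"claw":0},{"translation":[0,0,0.35],"roll":0,"claw":0},{"translation":[0,0,0.4],"roll":0,"claw":0},{"translation":[0,0,0],"roll":0,"claw":0}]}}

```text
time: 20.0
tool_pos: [482.9, 154.0, 123.1]
orientation: [-0.002, 1.0, -0.011, 0.004]
wrist_force: [0.6, -0.2, -0.2]
grip_width: 0.242
gripper_force: 44.2
```

Call:
{"op": "servo_tool", "data": {"moves": [{"translation":[0,-0.15,0],"roll":0.3,"claw":0},{"translation":[0,-0.35,0],"roll":0.3,"claw":0},{"translation":[0,-0.43,0],"roll":0,"claw":0},{"translation":[0,-0.43,0],"roll":0,"claw":0},{"translation":[0,-0.43,0],"roll":0,"claw":0}]}}

```text
time: 20.5
tool_pos: [479.5, -27.8, 117.5]
orientation: [-0.0, 1.0, 0.019, 0.0]
wrist_force: [0.3, -0.6, 0.0]
grip_width: 0.243
gripper_force: 44.2
```

Call:
{"op": "servo_tool", "data": {"moves": [{"translation":[0,-0.43,0],"roll":0,"claw":0},{"translation":[0.1,-0.43,0],"roll":0,"claw":0},{"translation":[0.15,-0.43,0],"roll":0,"claw":0},{"translation":[0.15,-0.43,0],"roll":0,"claw":0},{"translation":[0.15,-0.43,0],"roll":0,"claw":0}]}}

```text
time: 21.0
tool_pos: [535.1, -243.0, 117.5]
orientation: [0.0, 1.0, 0.019, 0.0]
wrist_force: [1.0, 0.3, -1.0]
grip_width: 0.246
gripper_force: 44.2
```

Call:
{"op": "servo_tool", "data": {"moves": [{"translation":[0.15,-0.43,0],"roll":0,"claw":0},{"translation":[0.15,-0.36,0],"roll":0,"claw":0},{"translation":[0,0,0],"roll":0,"claw":0},{"translation":[0,0,0],"roll":0,"claw":0}]}}

```text
time: 21.4
tool_pos: [564.4, -320.8, 116.6]
orientation: [-0.0, 1.0, 0.018, -0.0]
wrist_force: [-0.1, 0.4, -0.7]
grip_width: 0.248
gripper_force: 44.3
```

```bash
python3 - <<'E'
from h import *
st()
c=capture("side");f=c["frame"];cv2.imwrite("pics/s5.png",cv2.resize(f[90:220,240:440],None,fx=3.8,fy=3.8,interpolation=cv2.INTER_CUBIC))
E
```

```text
t 21.4 pos [ 564.4 -320.8  116.6] yaw 0.036 F [-0.1  0.4 -0.7] w 0.248 gf 44.3
```

View pics/s5.png

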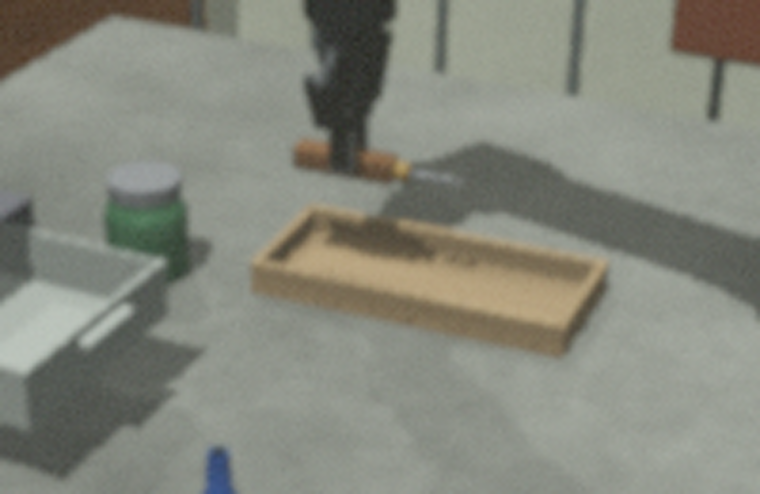

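The crop shows the awl held level at (350,160) above the tray, pointing along it. I lower it now.

Call:
{"op": "servo_tool", "data": {"moves": [{"translation":[0.04,0,-0.3],"roll":0,"claw":0},{"translation":[0,0,-0.3],"roll":0,"claw":0},{"translation":[0,0,-0.2],"roll":0,"claw":0},{"translation":[0,0,-0.08],"roll":0,"claw":0},{"translation":[0,0,0],"roll":0,"claw":0}]}}

```text
time: 21.95
tool_pos: [568.3, -318.7, 28.4]
orientation: [-0.001, 1.0, 0.02, -0.001]
wrist_force: [-0.1, 0.3, -0.0]
grip_width: 0.242
gripper_force: 44.3
```

Call:
{"op": "servo_tool", "data": {"moves": [{"translation":[0,0,-0.02],"roll":0,"claw":0},{"translation":[0,0,0],"roll":0,"claw":0},{"translation":[0,0,0],"roll":0,"claw":0}]}}

```text
time: 22.25
tool_pos: [569.4, -320.4, 28.2]
orientation: [0.0, 1.0, 0.019, 0.001]
wrist_force: [-0.5, -0.0, -1.3]
grip_width: 0.241
gripper_force: 44.3
```

Call:
{"op": "servo_tool", "data": {"moves": [{"translation":[0,0,-0.02],"roll":0,"claw":0},{"translation":[0,0,0],"roll":0,"claw":0},{"translation":[0,0,0],"roll":0,"claw":0}]}}

```text
time: 22.55
tool_pos: [568.9, -320.2, 25.2]
orientation: [0.0, 1.0, 0.019, 0.0]
wrist_force: [-0.0, 0.5, -0.3]
grip_width: 0.243
gripper_force: 44.4
```

Call:
{"op": "servo_tool", "data": {"moves": [{"translation":[0,0,-0.01],"roll":0,"claw":0},{"translation":[0,0,0],"roll":0,"claw":0},{"translation":[0,0,0],"roll":0,"claw":0}]}}

```text
time: 22.85
tool_pos: [568.9, -320.3, 25.2]
orientation: [-0.0, 1.0, 0.019, 0.0]
wrist_force: [-4.1, 1.7, 9.4]
grip_width: 0.245
gripper_force: 45.5
```

Call:
{"op": "servo_tool", "data": {"moves": [{"translation":[0,0,0],"roll":0,"claw":0.45},{"translation":[0,0,0],"roll":0,"claw":0.45},{"translation":[0,0,0],"roll":0,"claw":0.45},{"translation":[0,0,0.2],"roll":0,"claw":0.45},{"translation":[0,0,0.4],"roll":0,"claw":0.5}], "force": 30}}

```text
time: 23.35
tool_pos: [566.6, -319.0, 81.2]
orientation: [-0.001, 1.0, 0.019, -0.003]
wrist_force: [0.6, 0.3, -0.0]
grip_width: 0.497
gripper_force: 0.0
```

Call:
{"op": "servo_tool", "data": {"moves": [{"translation":[0,0,0.35],"roll":0,"claw":0.5},{"translation":[-0.2,0.38,0],"roll":0,"claw":0.5},{"translation":[-0.2,0.4,0],"roll":0,"claw":0.5},{"translation":[-0.2,0.4,0],"roll":0,"claw":0.5},{"translation":[-0.2,0.4,0],"roll":0,"claw":0.5}]}}

```text
time: 23.85
tool_pos: [487.8, -160.8, 119.0]
orientation: [0.0, 1.0, 0.019, 0.0]
wrist_force: [0.9, 0.4, -0.2]
grip_width: 0.503
gripper_force: 0.0
```

Call:
{"op": "servo_tool", "data": {"moves": [{"translation":[-0.08,0.45,0],"roll":0,"claw":0.5},{"translation":[0,0.45,0],"roll":0,"claw":0.5},{"translation":[0,0.45,0],"roll":0,"claw":0.5},{"translation":[0,0.45,0],"roll":0,"claw":0.5},{"translation":[0,0.39,0],"roll":0,"claw":0.5}]}}

```text
time: 24.35
tool_pos: [480.5, 59.2, 119.3]
orientation: [-0.0, 1.0, 0.019, 0.0]
wrist_force: [0.5, 0.0, 0.2]
grip_width: 0.501
gripper_force: 0.0
```

Call:
{"op": "servo_tool", "data": {"moves": [{"translation":[0,0,0],"roll":0,"claw":0.5},{"translation":[0,0,0],"roll":0,"claw":0.5}]}}

```text
time: 24.55
tool_pos: [480.7, 57.4, 119.1]
orientation: [0.0, 1.0, 0.02, -0.0]
wrist_force: [1.5, -0.4, 0.1]
grip_width: 0.497
gripper_force: 0.0
```

```bash
python3 - <<'E'
from h import *
st()
c=capture("top");f=c["frame"]
cv2.imwrite("pics/t3.png",cv2.resize(f[120:260,390:490],None,fx=4,fy=4,interpolation=cv2.INTER_CUBIC))
z=np.nan_to_num(pts(c)[...,2])
hv=cv2.cvtColor(f,cv2.COLOR_BGR2HSV);r=f[...,2].astype(int)
m=(z>16);m[:,:422]=0;m[:,460:]=0;m[:137]=0;m[234:]=0
v,u=np.nonzero(m);p=np.array([ray(c,a,b,28)[:2] for a,b in zip(u,v)],np.float32);print(len(p),cv2.minAreaRect(p),np.percentile(z[m],[5,50,95]))
E
```

```text
t 24.55 pos [480.7  57.4 119.1] yaw 0.04 F [ 1.5 -0.4  0.1] w 0.497 gf 0.0
408 ((542.8748779296875, -339.4443664550781), (142.08685302734375, 71.32213592529297), 0.8013889193534851) [18.09390706 26.82184944 31.07502003]
```

View pics/t3.png

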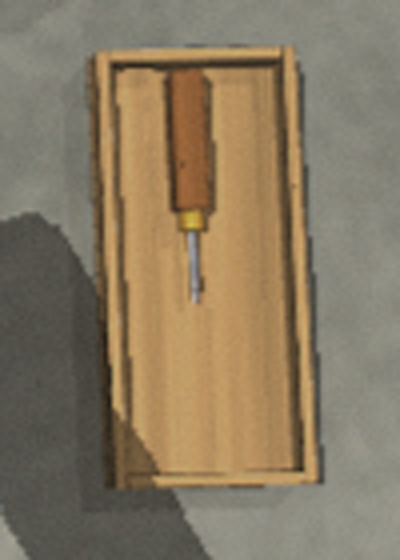

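The crop shows the awl flat in the tray, with the handle at (190,140) and the tip at (195,300). About 108 mm is free below it, so the funnel can go at about (415,-327). I grasp it by the spout.

Call:
{"op": "servo_tool", "data": {"moves": [{"translation":[0,0,-0.3],"roll":0,"claw":0.5},{"translation":[0,0,-0.3],"roll":0,"claw":0.5},{"translation":[0,0,-0.1],"roll":0,"claw":0.5},{"translation":[0,0,0],"roll":0,"claw":0},{"translation":[0,0,0],"roll":0,"claw":0}]}}

```text
time: 25.1
tool_pos: [481.4, 56.2, 50.0]
orientation: [-0.0, 1.0, 0.018, 0.0]
wrist_force: [0.2, 1.0, 0.3]
grip_width: 0.193
gripper_force: 31.4
```

Call:
{"op": "servo_tool", "data": {"moves": [{"translation":[0,0,0],"roll":0,"claw":0},{"translation":[0,0,0],"roll":0,"claw":0},{"translation":[0,0,0],"roll":0,"claw":0},{"translation":[0,0,0],"roll":0,"claw":0},{"translation":[0,0,0],"roll":0,"claw":0}]}}

```text
time: 25.6
tool_pos: [481.3, 56.9, 49.7]
orientation: [-0.0, 1.0, 0.019, 0.001]
wrist_force: [-1.3, -0.6, 5.7]
grip_width: 0.194
gripper_force: 31.6
```

Call:
{"op": "servo_tool", "data": {"moves": [{"translation":[0,0,0.1],"roll":0,"claw":0},{"translation":[0,0,0.2],"roll":0,"claw":0},{"translation":[0,0,0.3],"roll":0,"claw":0},{"translation":[0,0,0.2],"roll":0,"claw":0},{"translation":[-0.05,-0.2,0],"roll":0,"claw":0}]}}

```text
time: 26.1
tool_pos: [477.8, 39.3, 132.6]
orientation: [-0.001, 1.0, 0.021, 0.003]
wrist_force: [0.1, -0.2, -0.1]
grip_width: 0.193
gripper_force: 30.9
```

Call:
{"op": "servo_tool", "data": {"moves": [{"translation":[-0.07,-0.4,0],"roll":0,"claw":0},{"translation":[-0.07,-0.4,0],"roll":0,"claw":0},{"translation":[-0.07,-0.4,0],"roll":0,"claw":0},{"translation":[-0.07,-0.4,0],"roll":0,"claw":0},{"translation":[-0.07,-0.4,0],"roll":0,"claw":0}]}}

```text
time: 26.6
tool_pos: [440.2, -164.6, 129.7]
orientation: [-0.0, 1.0, 0.019, 0.0]
wrist_force: [0.5, 0.0, 0.5]
grip_width: 0.189
gripper_force: 30.9
```

Call:
{"op": "servo_tool", "data": {"moves": [{"translation":[-0.07,-0.4,0],"roll":0,"claw":0},{"translation":[-0.07,-0.4,0],"roll":0,"claw":0},{"translation":[-0.07,-0.4,0],"roll":0,"claw":0},{"translation":[-0.05,-0.44,0],"roll":0,"claw":0},{"translation":[0,0,0],"roll":0,"claw":0}]}}

```text
time: 27.1
tool_pos: [412.5, -333.1, 129.8]
orientation: [0.001, 1.0, 0.015, -0.0]
wrist_force: [0.1, 0.7, -0.4]
grip_width: 0.191
gripper_force: 30.9
```

Call:
{"op": "servo_tool", "data": {"moves": [{"translation":[0,0,-0.2],"roll":0,"claw":0},{"translation":[0,0,-0.2],"roll":0,"claw":0},{"translation":[0,0,0],"roll":0,"claw":0},{"translation":[0,0,0],"roll":0,"claw":0}]}}

```text
time: 27.5
tool_pos: [414.7, -326.9, 89.5]
orientation: [-0.0, 1.0, 0.019, -0.0]
wrist_force: [0.4, -0.1, -0.1]
grip_width: 0.194
gripper_force: 30.9
```

```bash
python3 - <<'E'
from h import *
st()
c=capture("side");f=c["frame"];cv2.imwrite("pics/s6.png",cv2.resize(f[90:220,260:440],None,fx=4,fy=4,interpolation=cv2.INTER_CUBIC))
E
```

```text
t 27.5 pos [ 414.7 -326.9   89.5] yaw 0.038 F [ 0.4 -0.1 -0.1] w 0.194 gf 30.9
```

View pics/s6.png

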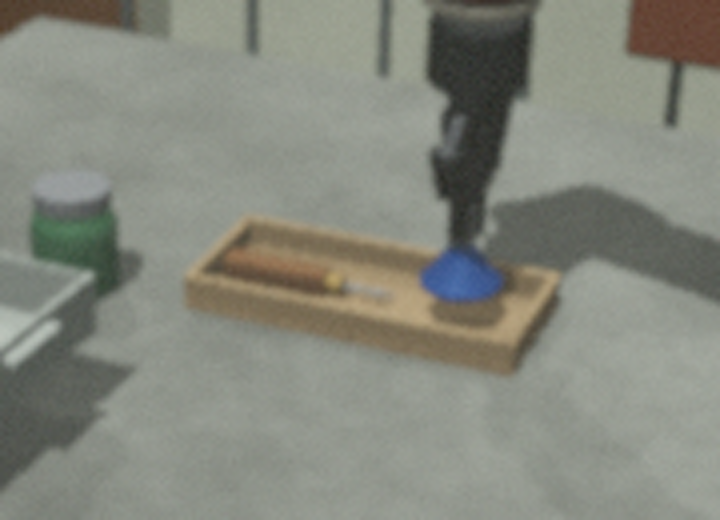

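The crop shows the funnel level at (462,275), above the free end of the tray. I lower it to TCP z of about 56.

Call:
{"op": "servo_tool", "data": {"moves": [{"translation":[0,0,-0.2],"roll":0,"claw":0},{"translation":[0,0,-0.08],"roll":0,"claw":0},{"translation":[0,0,-0.03],"roll":0,"claw":0},{"translation":[0,0,0],"roll":0,"claw":0},{"translation":[0,0,0],"roll":0,"claw":0}]}}

```text
time: 28.05
tool_pos: [415.1, -327.4, 58.8]
orientation: [0.0, 1.0, 0.019, 0.0]
wrist_force: [-1.0, -0.4, -0.9]
grip_width: 0.193
gripper_force: 30.9
```

Call:
{"op": "servo_tool", "data": {"moves": [{"translation":[0,0,-0.02],"roll":0,"claw":0},{"translation":[0,0,0],"roll":0,"claw":0},{"translation":[0,0,0],"roll":0,"claw":0},{"translation":[0,0,0],"roll":0,"claw":0}]}}

```text
time: 28.45
tool_pos: [414.8, -327.2, 56.2]
orientation: [0.0, 1.0, 0.019, 0.0]
wrist_force: [0.3, -0.3, -0.4]
grip_width: 0.19
gripper_force: 30.9
```

Now I release it, rise, and move back over the start area for the final check.

Call:
{"op": "servo_tool", "data": {"moves": [{"translation":[0,0,-0.005],"roll":0,"claw":0},{"translation":[0,0,0],"roll":0,"claw":0.4},{"translation":[0,0,0],"roll":0,"claw":0.4},{"translation":[0,0,0],"roll":0,"claw":0.4},{"translation":[0,0,0.2],"roll":0,"claw":0.4}]}}

```text
time: 28.95
tool_pos: [413.3, -326.1, 73.7]
orientation: [-0.001, 1.0, 0.019, -0.002]
wrist_force: [-0.5, 0.1, 0.7]
grip_width: 0.397
gripper_force: 0.0
```

Call:
{"op": "servo_tool", "data": {"moves": [{"translation":[0,0,0.4],"roll":0,"claw":0.4},{"translation":[0,0,0.45],"roll":0,"claw":0.4},{"translation":[0,0,0.45],"roll":0,"claw":0.4},{"translation":[-0.25,-0.35,0.1],"roll":0,"claw":0.4},{"translation":[-0.25,-0.35,0],"roll":0,"claw":0.4}]}}

```text
time: 29.45
tool_pos: [366.0, -398.1, 218.6]
orientation: [0.001, 1.0, 0.021, 0.002]
wrist_force: [-0.5, -0.4, -0.2]
grip_width: 0.401
gripper_force: 0.0
```

Call:
{"op": "servo_tool", "data": {"moves": [{"translation":[-0.25,-0.35,0],"roll":0,"claw":0.4},{"translation":[-0.25,-0.35,0],"roll":0,"claw":0.4},{"translation":[-0.25,-0.35,0],"roll":0,"claw":0.4},{"translation":[-0.2,-0.3,0],"roll":0,"claw":0.4},{"translation":[0,0,0],"roll":0,"claw":0.4}]}}

```text
time: 29.95
tool_pos: [264.8, -536.1, 215.6]
orientation: [0.001, 1.0, 0.015, -0.001]
wrist_force: [-0.2, 0.4, -0.1]
grip_width: 0.401
gripper_force: 0.0
```

```bash
python3 - <<'E'
from h import *
st()
c=capture("top");cv2.imwrite("pics/t4.png",cv2.resize(c["frame"][50:260,120:480],None,fx=2.2,fy=2.2,interpolation=cv2.INTER_CUBIC))
W=pts(c);z=np.nan_to_num(W[...,2]);f=c["frame"];H,S,V=cv2.split(cv2.cvtColor(f,cv2.COLOR_BGR2HSV))
def R(n,m,h,u0,v0,u1,v1):
    v,u=np.nonzero(m[v0:v1,u0:u1]);u+=u0;v+=v0
    p=np.array([ray(c,a,b,h)[:2] for a,b in zip(u,v)],np.float32)
    cc,r=cv2.minEnclosingCircle(p);print(n,len(u),"mean",p.mean(0).round(1),"circ",np.round(cc,1),round(r,1),"z",np.percentile(z[v,u],[5,50,95]).round(1))
bl=(S>110)&(H>100)&(H<130)
R("funnel",bl,9,415,190,470,245);R("spout",bl&(z>62),71,415,190,470,245)
R("vial top",z>60,70,166,165,199,205)
aw=(V<200)&(S>125)&(H<16)
for a,b in((138,150),(158,172)):R("awl",aw&(z>20),28,425,a,455,b)
tw=(S<70)&(z>10)
R("tweezers",tw,16,138,150,167,206)
R("pot",z>60,75,150,50,220,115);R("jar",z>60,90,390,60,440,120)
s=capture("side");print([np.round(proj(s,p),0) for p in([688,-6,122],[486,321,70],[415,-327,71])])
E
```

```text
t 29.95 pos [ 264.8 -536.1  215.6] yaw 0.03 F [-0.2  0.4 -0.1] w 0.401 gf 0.0
funnel 450 mean [ 413.9 -325.5] circ [ 414.3 -326. ] 31.0 z [10.7 22.5 69.3]
spout 32 mean [ 415.1 -323.4] circ [ 413.6 -324.6] 9.2 z [63.6 71.1 73.4]
vial top 90 mean [486.1 320.9] circ [486.1 320.5] 13.3 z [62.8 70.2 73.6]
awl 106 mean [ 597.1 -315.9] circ [ 597.  -315.7] 17.5 z [24.4 27.5 30.3]
awl 121 mean [ 543.9 -318.1] circ [ 543.7 -318.1] 19.1 z [23.3 28.1 31. ]
tweezers 177 mean [502.7 390.4] circ [505.6 409.3] 63.6 z [10.6 15.1 19.6]
pot 1173 mean [728.  305.6] circ [728.2 306.4] 49.2 z [ 70.8  77.2 106.1]
jar 687 mean [ 716.8 -250.4] circ [ 716.4 -250.6] 38.5 z [63.4 89.1 92.6]
[array([241., 162.]), array([235., 267.]), array([375., 151.])]
```

View pics/t4.png

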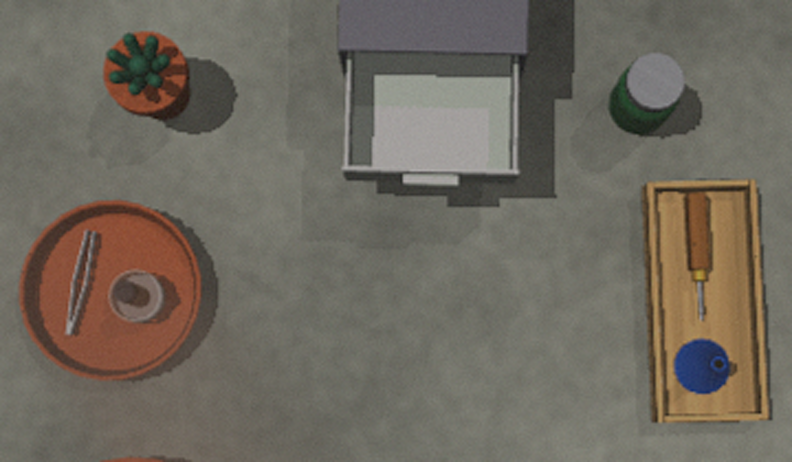

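The top crop shows both kits in place, and the measured heights fit: vial top 70, funnel top 71, awl top 28, tweezers top about 15–16 mm. The pot and jar have not moved, so I hand the job in.

```bash
python3 -c "
from cell import job_done
print(job_done())"
```

```text
the job is handed in; nothing more can be done
None
```

Both kits are made up and the job is handed in, though no verdict came back: the awl and funnel are in the wooden tray, the dish with the upright vial and the tweezers are in the small saucer, and the succulent pot and green jar have not moved.

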